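Find the free pocket of the light-tight vial box by touch and put the vial away

TASK

Put the blue-capped sample vial away in the black light-tight vial box: five of its six pockets already hold a vial, but the sprung flaps hide which one is free. Hold the vial upright by its cap and gently feel through the flaps with its foot until you find the pocket where it is not stopped; lower it in there, well past the level of the stored vials, before you let it go, so that it slides to the bottom and the flaps close over it. Do not tip the vial over, do not ram the box, and leave the other things where they are.

Things in the scene. Friction and masses are not known exactly. Their poses are not given: they have to be found in the camera images.
- blue_vial: The vial to put away: glass sample vial with a blue cap, 42 mm tall, body 13.6 mm and cap 14.4 mm in diameter (cap: top 8 mm), 20 to 35 g, standing upright on the desk. Origin: centre of its underside; z along the vial towards the cap.
- vial_box: Black box fixed to the desk, 92 x 122 x 64 mm, on a 100 x 130 x 5 mm foot; flat level cover with six flapped mouths; turned up to 0.5 rad about z. Origin: centre of its underside; x across its two rows (short side), y along its three columns, z up. Pockets 22 x 22 mm inside, floor 5 mm above the underside. At most 30 N on it from fingers or vial.
- white_vial: Bystander: sample vial with a white cap, 14 x 42 mm, upright, loose; leave it. Origin: centre of its underside. The blue and the white vial may have changed places.
- reagent_bottle: Bystander: dropper bottle with a magenta pointed cap, 33 x 33 x 80 mm, loose; leave it. Origin: centre of its underside.
- red_cap: Bystander: loose red tube cap with a grey stopper, 16 mm across, 20 mm tall; leave it. Origin: centre of its underside.
- pocket_1 (a point): Centre of a pocket's mouth, on the cover (64 mm above the underside), at x -19, y -36 mm in the box's frame; axes as the box's. All six are alike. The mouth (26 mm along x, 22 mm along y) is closed, flush, by two grey flaps 12.6 mm long, hinged at its two x edges, that swing down and inward and spring shut; they yield to less than 0.2 N and, hung down, leave 22 x 22 mm free.
- pocket_2 (a point): Centre of a pocket's mouth, on the cover (64 mm above the underside), at x -19, y +0 mm in the box's frame; axes as the box's. All six are alike. In five pockets, another five each time, stands an unseen identical vial: its top is 17 mm below the cover and does not give. A foot lowered farther without a stop is in the free pocket.
- pocket_3 (a point): Centre of a pocket's mouth, on the cover (64 mm above the underside), at x -19, y +36 mm in the box's frame; axes as the box's. All six are alike. In the free pocket the vial, once let go, slides by its own weight to the floor, 59 mm below the cover; its cap is then 17 mm below the cover and the flaps shut above it.
- pocket_4 (a point): Centre of a pocket's mouth, on the cover (64 mm above the underside), at x +19, y -36 mm in the box's frame; axes as the box's. All six are alike. Fingers do not fit into the mouths: keep about 30 mm of the vial free below the fingertips.
- pocket_5 (a point): Centre of a pocket's mouth, on the cover (64 mm above the underside), at x +19, y +0 mm in the box's frame; axes as the box's. All six are alike.
- pocket_6 (a point): Centre of a pocket's mouth, on the cover (64 mm above the underside), at x +19, y +36 mm in the box's frame; axes as the box's. All six are alike.
Things that resemble listed ones, but are neither listed nor needed, are in the scene too. What is shaped like the vial_box but turquoise is not meant.

How it is judged:
On the way, in this order (a step that is already met when the one before it is completed fails the run):
1. the blue-capped vial is held, its underside more than 50 mm above the desk (height (world z) of blue_vial above 0.05 m and contact force between blue_vial and the fingers above 0.5 N), for 0.2 s.
2. still held, it is lowered into the free pocket: its foot more than 19 mm below the box's cover (x of blue_vial in the frame of vial_box between -0.036 and 0.036 m and y of blue_vial in the frame of vial_box between -0.052 and 0.052 m and z of blue_vial in the frame of vial_box below 0.045 m and contact force between blue_vial and the fingers above 0.5 N), for 0.1 s.
At the end, for the whole second after the job is handed in: the blue-capped vial stands at rest on the floor of the free pocket, its underside less than 12 mm above the box's underside, inside the box, within 0.35 rad of upright (x of blue_vial in the frame of vial_box between -0.036 and 0.036 m and y of blue_vial in the frame of vial_box between -0.052 and 0.052 m and z of blue_vial in the frame of vial_box below 0.012 m and angle between blue_vial's own z axis and vertical below 0.35 rad and linear speed of blue_vial below 0.02 m/s); the robot touches nothing.
It fails at once if the blue-capped vial is tipped over (more than 0.9 rad from upright) (angle between blue_vial's own z axis and vertical above 0.9 rad).
It fails at once if the box is rammed: fingers or the vial press on it with more than 30 N (contact force between any of the fingers, blue_vial and vial_box above 30 N).
It fails at once if the white-capped vial, the dropper bottle or the red cap is moved more than 30 mm (distance of any of white_vial, reagent_bottle, red_cap from where it was at the start of the episode above 0.03 m).
It also fails if it takes over 54 s, if anything falls off the work surface, if the arm or the gripper's body presses on something with over 40 N, if the wrist force passes 120 N, or if a joint passes its speed limit or range.

ROBOT

A 6-joint arm with a two-finger parallel gripper is mounted at the origin on a cart in front of the work surface, level with it; the furniture and walls round the work are solid. World frame = base frame: x ahead of the robot, y to its left, z up, the work surface at z = 0. Lengths are in m, angles in rad, forces in N, time in s.
With the tool pointing down it reaches from about 0.325 to 0.925 m from the base axis. Payload 3.1 kg.
Tool frame: the origin (TCP) lies at the very end of the fingers, on their centre line; the grasp point (between the pads) lies 19 mm behind it; y points along the fingers, x is the direction in which the jaws open and shut, and the axes are right-handed (so a half turn about y gives the same grasp; the last joint's range is limited). The gripper opens to 85 mm and grips with 20 to 120 N. Pads are 22 mm wide; open, the fingers measure 114 mm over their backs; the gripper's body (76 mm by 85 mm) begins 54 mm behind the grasp point. The pads swing forward as they close: fully open they stand 13 mm farther back than shut.
Start: joints at [1.012, 0.217, 1.613, -0, 1.311, -0.112], TCP at [0.27, 0.564, 0.231] pointing down, gripper open.
Joint ranges: [-2.75, 2.75], [-0.78, 2.1], [0.31, 2.55], [-1.13, 4.27], [0.13, 2.63], [-2.58, 2.58]. Speed limits (rad/s): [2.79, 2.79, 3.14, 3.14, 3.14, 3.14].

INTERFACE

Orientations are given as a unit quaternion [x, y, z, w].
In Python, from workcell import r gives the robot as it stands.
- The arm moves only by the shell command python3 -m handwheel 'ROWS' [FORCE]. ROWS is JSON, a list of rows, each a list of 5 numbers: the closure in counts, from 0 (fully open) to 255 (shut), then the shift along the tool's x, y, z in mm, then the turn about the tool's y in rad. In form: [[grip, dx, dy, dz, twist], ...]. A call has 1 to 5 rows; each row shifts and turns the commanded pose from where the row before left it, along the tool's axes as they then stand; what a row does not reach is not made up. A row lasts 1/8 s, in which the tool goes at most 62.5 mm and 10.7 degrees, less where a joint would pass 70% of its speed; a pose out of reach is approached as far as the arm can. A call is refused whole if a number of a shift passes 62.5 or a number of a turn 0.188, either way. A call with a gripper value outside its range is refused whole. The fingers move at their own pace and stop on an object; FORCE is the grip in N (left out, the last holds). Time passes only in rows, so rows that do not move let the fingers close. It gives the time, the measured TCP pose, the force and the opening at its end, in the units of the state.
- r.observe(): the state, without advancing time (a new reading comes with each control period).
- r.get_image(name): name is "scene" or "top" or "wrist"; returns (picture, depth): 480x640x3 uint8, blue, green, red; 480x640 float32, m along the optical axis (not along the pixel's ray), 0 where there is no reading.
- r.camera_info(name): a dict with "fx", "fy", "cx", "cy" (pixels), "view" (4x4, takes a point from world to camera coordinates). Camera axes: x right, y up, looking along -z (the intrinsics and any distortion apply to the point x, -y, -z); pixel columns grow to the right and rows downward; lengths in m; the calibration is good to about 2 mm. The wrist camera is an equidistant fisheye: a pixel r from the principal point sees the ray r / f radians off the axis. A picture is of the moment at which its call begins: read the wrist's pose just before it. camera_info takes no time and is no camera call; for the wrist camera it gives the pose at the moment of the call.
- r.job_done(): hands the job in, once; it reports no verdict.
The state is a dict: "t": time; "joints": joint angles; "qvel": joint speeds; "effort": joint torques, N m; "tool_pos": TCP position; "eef_rot": TCP orientation; "ft_force": force on the tool from outside, world axes, zero at the start; "moment": the same for the moment, N m; "opening": opening from 0.0 (shut) to 1.0 (fully open).
Only numpy, scipy, OpenCV 4.12 (cv2) and the standard library are available. Lean on these libraries where they do the work, as an engineer would, in place of code of your own. Each camera call takes 0.05 s, during which the arm holds its last target. There are 200 camera calls.

## Working session

There is one attempt and no reset: what is moved stays moved. The work goes in short steps, Python scripts to look and compute and a shell command to move; the robot and the scene stay as the last step left them, time stands still between calls to the robot, and variables do not carry over. Pictures are saved under pics/ and viewed, about 8 in all and at most 12, crops included, and the job is handed in when it is done.

```bash
mkdir -p pics; cat > h.py <<'E'
import numpy as np, cv2
from workcell import r
def P(name,u,v,d=None,z=None,ci=None):
    ci=ci or r.camera_info(name); V=np.array(ci["view"]); 
    ray=np.array([(u-ci["cx"])/ci["fx"],-(v-ci["cy"])/ci["fy"],-1.0])
    R=V[:3,:3]; t=V[:3,3]; o=-R.T@t; w=R.T@ray
    if z is not None: return o+w*(z-o[2])/w[2]
    return o+w*d
E
python3 - <<'E'
from h import *
s=r.observe();print(s)
for n in("scene","top"):
    im,d=r.get_image(n);cv2.imwrite(f"pics/{n}0.png",im);np.save(f"{n}_d.npy",d);print(n,r.camera_info(n))
E
```

```text
{'t': 0.0, 'joints': array([ 1.01184850e+00,  2.17766215e-01,  1.61493765e+00, -3.63093615e-06,
        1.31128151e+00, -1.12209949e-01]), 'qvel': array([ 4.67518128e-05, -4.44461393e-04, -1.22279543e-04,  4.94083803e-04,
       -3.37771538e-04,  7.39729370e-04]), 'effort': array([-2.96544013e-04, -3.96852100e+01, -3.03850150e+01, -1.93565115e-04,
        9.92184825e-03,  1.81431787e-06]), 'tool_pos': array([0.26956859, 0.5629756 , 0.22995894]), 'eef_rot': array([ 0.59870475,  0.37605904, -0.37758157, -0.59796687]), 'ft_force': array([-0.3394608 ,  0.50190071, -0.64786298]), 'moment': array([-0.06320065, -0.01911042, -0.03293043]), 'opening': 1.0034311040437593}
scene {'fx': 613.932335577777, 'fy': 613.932335577777, 'cx': 318.839282948981, 'cy': 240.42790582110663, 'view': array([[ 0.69603857, -0.71797762,  0.00620049, -0.38465653],
       [ 0.2901966 ,  0.28920711,  0.91221992, -0.21664945],
       [-0.65674672, -0.63314088,  0.40965397, -0.6491191 ],
       [ 0.        ,  0.        ,  0.        ,  1.        ]])}
top {'fx': 579.3114646160626, 'fy': 579.3114646160626, 'cx': 327.8512279507224, 'cy': 240.16330309418046, 'view': array([[ 0.01914577, -0.99974575,  0.01191114, -0.03409006],
       [ 0.99502718,  0.0202174 ,  0.09753034, -0.55834688],
       [-0.09774636,  0.00998462,  0.99516127, -0.90838893],
       [ 0.        ,  0.        ,  0.        ,  1.        ]])}
```

View pics/top0.png

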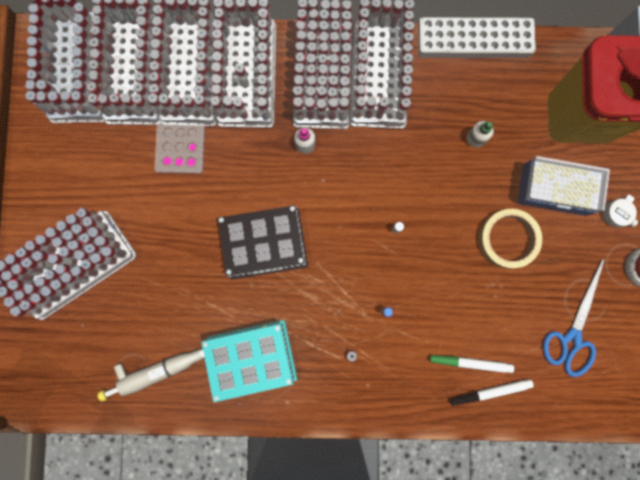

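View pics/scene0.png

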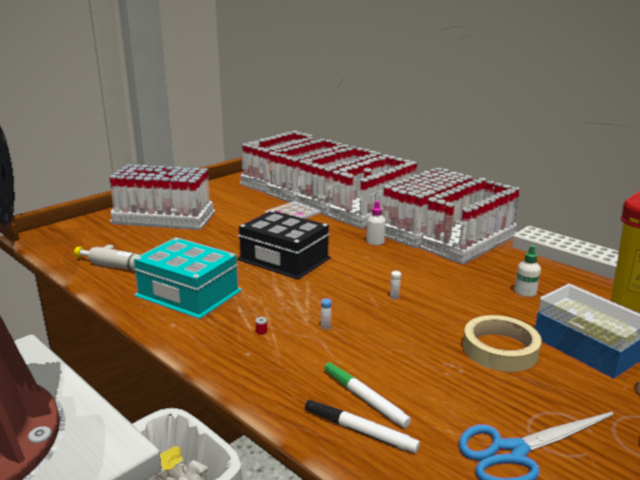

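Top view: blue cap at about (388,312), white cap (399,227), red cap (351,356), magenta bottle (305,140). The black box has its cover around (262,241), and the turquoise one is to be ignored. Next I'll localise these and view an enlarged crop.

```bash
cat > a.py <<'E'
from h import *
im=cv2.imread("pics/top0.png");d=np.load("top_d.npy")
c=im[195:335,205:415];cv2.imwrite("pics/crop1.png",cv2.resize(c,None,fx=3.8,fy=3.8,interpolation=cv2.INTER_CUBIC))
f=im.astype(int);m=((f[...,0]-f[...,2]>50)&(f[...,0]-f[...,1]>25)).astype(np.uint8);m[:, :370]=0;m[:,410:]=0
v,u=np.nonzero(m);print("blue",u.mean(),v.mean(),len(u),P("top",u.mean(),v.mean(),z=.042),np.median(d[m>0]),P("top",u.mean(),v.mean(),d=np.median(d[m>0])))
# grey flaps
hsv=cv2.cvtColor(im,cv2.COLOR_BGR2HSV);m=((hsv[...,1]<60)&(hsv[...,2]>75)&(hsv[...,2]<190)).astype(np.uint8)
mm=np.zeros_like(m);mm[212:272,222:302]=m[212:272,222:302]
n,l,s,cc=cv2.connectedComponentsWithStats(mm)
for i in range(1,n):
    if s[i,4]>80: print(cc[i],s[i],P("top",*cc[i],z=.064),d[int(cc[i][1]),int(cc[i][0])],P("top",*cc[i],d=d[int(cc[i][1]),int(cc[i][0])])[2])
E
python3 a.py
```

```text
blue 387.6111111111111 311.6111111111111 54 [ 0.44647076 -0.11909138  0.042     ] 0.91151756 [ 0.44646857 -0.11910241  0.041904  ]
[298.71851852 229.74074074] [294 212   8  42 135] [0.570677   0.02287644 0.064     ] 0.898336 0.06590431680483066
[281.70746269 224.12238806] [273 214  19  22 335] [0.57892526 0.0495194  0.064     ] 0.9002977 0.0644910528520225
[258.78527607 227.76993865] [250 217  19  22 326] [0.57248458 0.08493041 0.064     ] 0.9017913 0.062028531844371515
[235.78996865 231.29467085] [227 221  18  22 319] [0.56624728 0.12038406 0.064     ] 0.89800364 0.06483785488186944
[285.71919771 248.25787966] [277 237  19  23 349] [0.54140575 0.04229976 0.064     ] 0.90053785 0.060667572451608476
[262.5106383  251.83282675] [254 241  18  22 329] [0.53513524 0.0780232  0.064     ] 0.89573145 0.0644948891242847
[239.5351682 255.4648318] [231 245  18  22 327] [0.52879713 0.113307   0.064     ] 0.8967048 0.06255112906571025
[280.5210084  266.50420168] [247 255  55  17 238] [0.51298833 0.04957525 0.064     ] 0.8967995 0.06154545866197414
```

View pics/crop1.png

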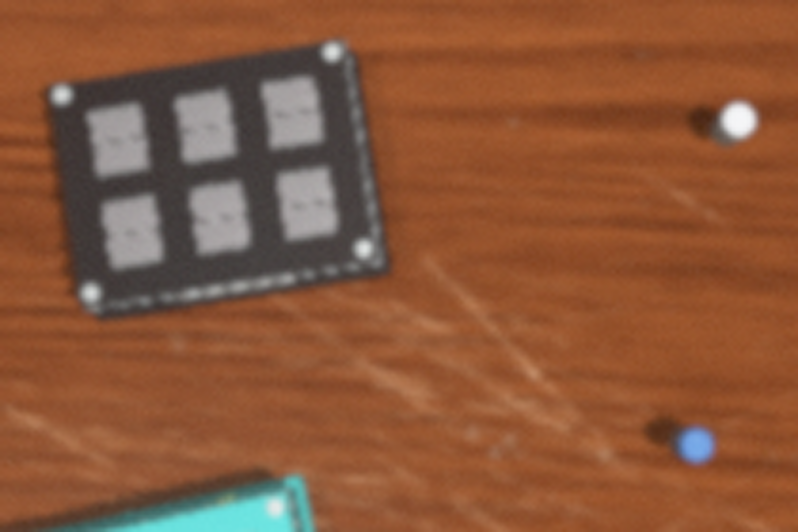

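The box centre is (0.554, 0.081) with yaw 0.177. Pocket spacings come out at 72 and 37.5 mm, as specified. The blue cap is at z = 0.042, also as specified. Next I'll work out the transit.

```bash
cat >> h.py <<'E'
from scipy.spatial.transform import Rotation as Ro
C=np.array([.5538,.0814]);yaw=.177
PK={i+1:np.append(C+Ro.from_euler('z',yaw).as_matrix()[:2,:2]@np.array([x,y]),.064) for i,(x,y) in enumerate([(-.019,-.036),(-.019,0),(-.019,.036),(.019,-.036),(.019,0),(.019,.036)])}
def go(t):
    s=r.observe();R=Ro.from_quat(s["eef_rot"]).as_matrix()
    print("t",s["t"],"tcp",s["tool_pos"].round(4),"F",s["ft_force"].round(2),"open",round(s["opening"],3))
    print("tool mm",(R.T@(np.array(t)-s["tool_pos"])*1000).round(1));return R
E
python3 - <<'E'
from h import *
print(go([.4465,-.119,.15]).round(3)); print(PK)
E
```

```text
t 0.1 tcp [0.2696 0.563  0.2301] F [-0.15 -0.3  -1.01] open 0.999
tool mm [-538.5   81.1 -454.2]
[[ 0.432 -0.001 -0.902]
 [ 0.902 -0.002  0.432]
 [-0.002 -1.     0.   ]]
{1: array([0.54143563, 0.04261698, 0.064     ]), 2: array([0.53509685, 0.07805453, 0.064     ]), 3: array([0.52875807, 0.11349208, 0.064     ]), 4: array([0.57884193, 0.04930792, 0.064     ]), 5: array([0.57250315, 0.08474547, 0.064     ]), 6: array([0.56616437, 0.12018302, 0.064     ])}
```

```bash
python3 -m handwheel '[[0,-45,0,-38,0],[0,-45,0,-38,0],[0,-45,0,-38,0],[0,-45,0,-38,0],[0,-45,0,-38,0]]' 40; python3 -m handwheel '[[0,-45,0,-38,0],[0,-45,0,-38,0],[0,-45,0,-38,0],[0,-45,0,-38,0],[0,-45,0,-38,0]]';python3 -c "
from h import *
go([.4465,-.119,.12])"
```

```text
t: 0.72
tool_pos: [0.344, 0.2767, 0.2309]
eef_rot: [0.598, 0.377, -0.377, -0.598]
ft_force: [1.0, 0.4, -0.7]
opening: 0.999
t: 1.35
tool_pos: [0.4182, -0.0082, 0.2311]
eef_rot: [0.598, 0.377, -0.377, -0.598]
ft_force: [0.4, 0.7, 0.5]
opening: 1.0
t 1.35 tcp [ 0.4182 -0.0082  0.2311] F [0.45 0.69 0.51] open 1.0
tool mm [-87.7 111.1 -73.4]
```

```bash
python3 -m handwheel '[[0,-44,30,-37,0],[0,-44,30,-36,0],[0,0,50,0,0],[0,0,0,0,0]]';cat >> h.py <<'E'
def wristray(ci,u,v,z):
    V=np.array(ci["view"]);R=V[:3,:3];o=-R.T@V[:3,3]
    a=np.array([u-ci["cx"],v-ci["cy"]]);rr=np.hypot(*a);th=rr/ci["fx"];a=a/rr*np.sin(th)
    w=R.T@np.array([a[0],-a[1],-np.cos(th)]);return o+w*(z-o[2])/w[2]
def blue(im):
    f=im.astype(int);m=((f[...,0]-f[...,2]>50)&(f[...,0]-f[...,1]>25)).astype(np.uint8)
    n,l,s,cc=cv2.connectedComponentsWithStats(m)
    return [(cc[i].round(1),s[i]) for i in range(1,n) if s[i,4]>40]
E
python3 -c "
from h import *
go([.4465,-.119,.12])
ci=r.camera_info('wrist');im,d=r.get_image('wrist');cv2.imwrite('pics/w1.png',im)
for c,s in blue(im): print(c,s,wristray(ci,*c,.042))
"
```

```text
t: 1.85
tool_pos: [0.4407, -0.1125, 0.1187]
eef_rot: [-0.595, -0.374, 0.379, 0.602]
ft_force: [-0.9, 0.7, 0.6]
opening: 1.002
t 1.85 tcp [ 0.4407 -0.1125  0.1187] F [-0.88  0.74  0.62] open 1.002
tool mm [-3.3 -1.4 -8. ]
[314.6 257.5] [305 248  20  21 323] [ 0.44472594 -0.11807249  0.042     ]
[ 27.9 312.8] [   0  281   58   65 1799] [ 0.3862745  -0.36954473  0.042     ]
[135.8 473.2] [127 469  23  11 127] [ 0.58557997 -0.39862837  0.042     ]
```

View pics/w1.png

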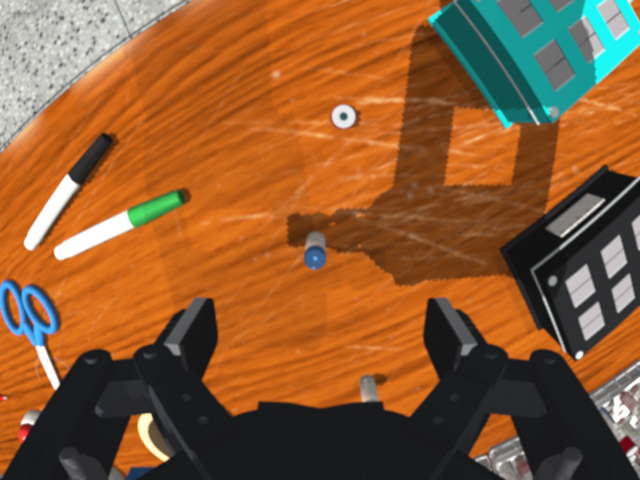

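```bash
python3 -c "
from h import *
R=go([.4457,-.1186,.028]);print(R.round(4))"
```

```text
t 1.9 tcp [ 0.443  -0.1129  0.1214] F [0.49 0.49 0.39] open 0.998
tool mm [-4.  93.3 -5.5]
[[ 4.325e-01 -5.600e-03 -9.016e-01]
 [ 9.017e-01  2.500e-03  4.324e-01]
 [-1.000e-04 -1.000e+00  6.100e-03]]
```

```bash
python3 -m handwheel '[[0,0,30,0,0],[0,0,0,0,0],[0,0,0,0,0]]';python3 -c "
from h import *
R=go([.4457,-.1186,.028])
ci=r.camera_info('wrist');im,d=r.get_image('wrist');cv2.imwrite('pics/w2.png',im)
for c,s in blue(im)[:3]: print(c,s,wristray(ci,*c,.042))"
```

```text
t: 2.28
tool_pos: [0.4466, -0.1137, 0.0954]
eef_rot: [0.599, 0.378, -0.377, -0.597]
ft_force: [-0.0, 0.0, 0.8]
opening: 0.995
t 2.275 tcp [ 0.4466 -0.1137  0.0954] F [-0.    0.03  0.78] open 0.995
tool mm [-4.8 67.4 -1.1]
[311.  259.1] [301 248  21  23 415] [ 0.44399679 -0.11785847  0.042     ]
[ 18.2 317.9] [   0  286   42   64 1470] [ 0.39166575 -0.3577489   0.042     ]
[129.  476.7] [121 475  19   5  68] [ 0.57776672 -0.38509682  0.042     ]
```

```bash
python3 -m handwheel '[[0,-4.5,25,-0.5,0],[0,0,25,0,0],[0,0,15,0,0],[0,0,0,0,0]]';python3 -c "
from h import *
R=go([.4457,-.1186,.028])"
```

```text
t: 2.82
tool_pos: [0.4434, -0.1177, 0.028]
eef_rot: [-0.598, -0.377, 0.377, 0.599]
ft_force: [-0.4, -0.4, 0.4]
opening: 1.0
t 2.825 tcp [ 0.4434 -0.1177  0.028 ] F [-0.37 -0.44  0.36] open 1.0
tool mm [ 0.2 -0.  -2.5]
```

```bash
python3 -m handwheel '[[120,0,0,-1.5,0],[170,0,0,0,0],[190,0,0,0,0],[255,0,0,0,0],[255,0,0,0,0]]' 30;python3 -m handwheel '[[255,0,0,0,0],[255,0,0,0,0]]'; python3 -c "
from h import *
R=go([.4457,-.1186,.028])
im,d=r.get_image('wrist');cv2.imwrite('pics/w3.png',im[120:440,150:500])"
```

```text
t: 3.45
tool_pos: [0.4454, -0.1188, 0.0286]
eef_rot: [0.599, 0.377, -0.377, -0.598]
ft_force: [0.0, 0.6, 3.1]
opening: 0.147
t: 3.7
tool_pos: [0.4455, -0.1188, 0.0286]
eef_rot: [0.599, 0.377, -0.377, -0.598]
ft_force: [-0.2, 0.3, 4.4]
opening: 0.143
t 3.7 tcp [ 0.4455 -0.1188  0.0286] F [-0.18  0.33  4.41] open 0.143
tool mm [ 0.3  0.6 -0.1]
```

View pics/w3.png

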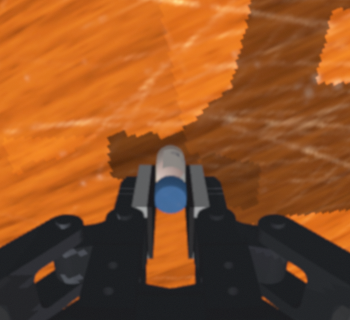

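The crop shows the vial between the pads, cap at about (172,195), upright. Now I'll lift it.

```bash
python3 -m handwheel '[[255,0,-10,0,0],[255,0,-40,0,0],[255,0,-60,0,0],[255,0,-30,0,0],[255,0,0,0,0]]' 40; python3 -c "
from h import *
R=go([*PK[1][:2],.168])
im,d=r.get_image('scene');cv2.imwrite('pics/s4.png',cv2.resize(im[150:400,180:480],None,fx=2,fy=2))
im,d=r.get_image('wrist');cv2.imwrite('pics/w4.png',im)"
```

```text
t: 4.38
tool_pos: [0.4472, -0.1195, 0.1714]
eef_rot: [0.6, 0.378, -0.375, -0.596]
ft_force: [0.6, -0.2, -0.0]
opening: 0.142
t 4.375 tcp [ 0.4472 -0.1195  0.1714] F [ 0.59 -0.24 -0.03] open 0.142
tool mm [186.9   3.6 -14.9]
```

View pics/s4.png

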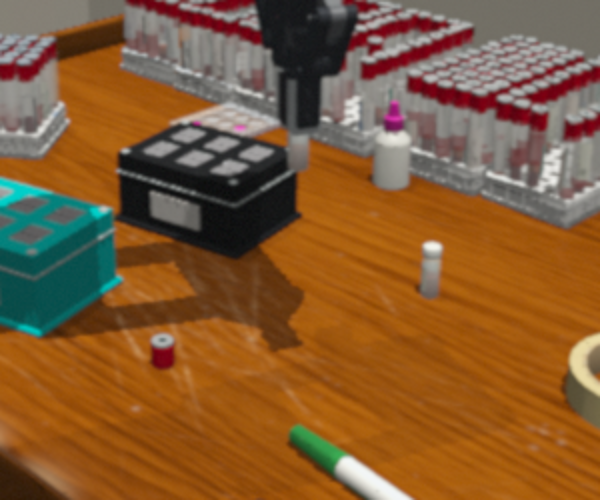

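Held upright, with about 28 mm free below the tips. Moving to above pocket 1.

```bash
python3 -m handwheel '[[255,47,0,-4,0],[255,47,0,-4,0],[255,47,0,-4,0],[255,46,0,-3,0],[255,0,40,0,0]]';python3 -m handwheel '[[255,0,0,0,0],[255,0,0,0,0]]'; python3 -c "
from h import *
R=go([*PK[1][:2],.100]);print(R.round(3))
im,d=r.get_image('top');cv2.imwrite('pics/t5.png',cv2.resize(im[180:310,190:350],None,fx=4,fy=4))"
```

```text
t: 5.1
tool_pos: [0.5425, 0.0461, 0.1288]
eef_rot: [0.598, 0.38, -0.376, -0.597]
ft_force: [0.1, 0.1, -0.9]
opening: 0.144
t: 5.35
tool_pos: [0.5382, 0.0433, 0.1271]
eef_rot: [-0.598, -0.376, 0.378, 0.599]
ft_force: [0.4, 0.4, 0.7]
opening: 0.14
t 5.35 tcp [0.5382 0.0433 0.1271] F [0.37 0.38 0.68] open 0.14
tool mm [ 0.8 27.1 -3.2]
[[ 0.433 -0.003 -0.902]
 [ 0.902  0.     0.433]
 [-0.001 -1.     0.003]]
```

View pics/t5.png

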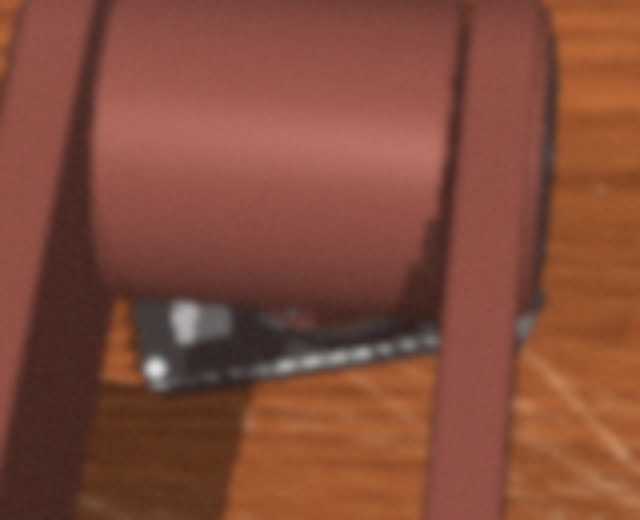

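The arm hides the box from the top camera, so I'll use the wrist view.

```bash
python3 -m handwheel '[[255,0,15,-3,0],[255,0,0,0,0]]'; python3 -c "
from h import *
R=go([*PK[1][:2],.100])
ci=r.camera_info('wrist');im,d=r.get_image('wrist');cv2.imwrite('pics/w6.png',im);np.save('ci.npy',ci,allow_pickle=True)"
```

```text
t: 5.65
tool_pos: [0.5414, 0.0418, 0.1123]
eef_rot: [-0.598, -0.376, 0.377, 0.599]
ft_force: [-0.8, -0.4, -1.3]
opening: 0.14
t 5.65 tcp [0.5414 0.0418 0.1123] F [-0.77 -0.43 -1.33] open 0.14
tool mm [ 0.8 12.3  0.3]
```

View pics/w6.png

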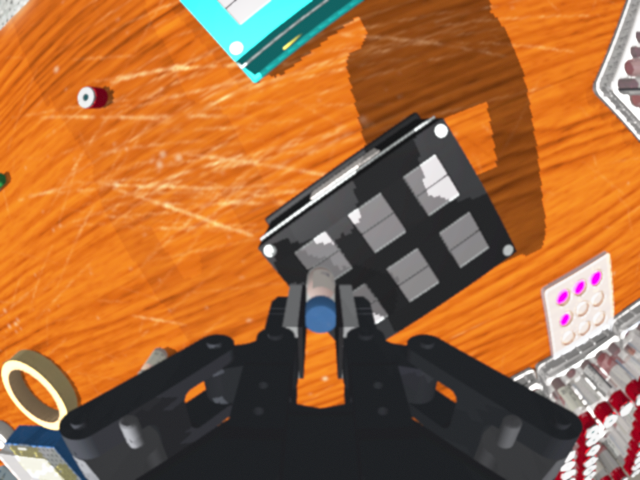

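Wrist view: flap centres at about p2 (376,223), p3 (431,185), p5 (412,274) and p6 (465,239); the vial's foot is at p1's near (320,270). I'll compare these with the map.

```bash
python3 -c "
from h import *
ci=np.load('ci.npy',allow_pickle=True).item()
for k,p in {2:(376,223),3:(431,185),5:(412,274),6:(465,239)}.items():
  w=wristray(ci,*p,.064);print(k,w.round(4),((w-PK[k])*1000).round(1))
print(wristray(ci,320,283,.0837), 'foot if z=.0837')"
```

```text
2 [0.5334 0.0791 0.064 ] [-1.7  1.   0. ]
3 [0.5269 0.1147 0.064 ] [-1.8  1.2  0. ]
5 [0.57   0.0863 0.064 ] [-2.5  1.5  0. ]
6 [0.5642 0.1224 0.064 ] [-2.   2.2  0. ]
[0.54396166 0.04070772 0.0837    ] foot if z=.0837
```

The two cameras differ by about 2 mm, so I'll split the difference by shifting the targets (−1, +0.7) mm. The pocket clearance of ±4 mm covers it. Feeling at p1.

```bash
sed -i 's/C=np.array(\[.5538,.0814\])/C=np.array([.5528,.0821])/' h.py; python3 -m handwheel '[[255,1,14,1.5,0],[255,0,0,0,0],[255,0,6,0,0],[255,0,6,0,0],[255,0,4,0,0]]'; python3 -m handwheel '[[255,0,1,0,0],[255,0,1,0,0],[255,0,1,0,0],[255,0,1,0,0]]'; python3 -c "
from h import *
R=go([*PK[1][:2],.070])"
```

```text
t: 6.32
tool_pos: [0.541, 0.0438, 0.0827]
eef_rot: [-0.598, -0.377, 0.377, 0.598]
ft_force: [0.9, 0.6, -0.7]
opening: 0.14
t: 6.82
tool_pos: [0.5414, 0.0438, 0.0794]
eef_rot: [0.598, 0.377, -0.377, -0.598]
ft_force: [0.2, 0.9, 0.1]
opening: 0.139
t 6.825 tcp [0.5414 0.0438 0.0794] F [0.19 0.86 0.14] open 0.139
tool mm [-0.8  9.4  0.6]
```

```bash
python3 -m handwheel '[[255,-0.5,1,0.5,0],[255,0,1,0,0],[255,0,1,0,0],[255,0,0,0,0]]'; python3 -m handwheel '[[255,0,1,0,0],[255,0,0,0,0]]';  python3 -m handwheel '[[255,0,1,0,0],[255,0,0,0,0]]'
```

```text
t: 7.32
tool_pos: [0.5406, 0.0435, 0.0762]
eef_rot: [0.598, 0.377, -0.377, -0.598]
ft_force: [-0.1, -0.2, 0.6]
opening: 0.141
t: 7.58
tool_pos: [0.541, 0.0434, 0.0762]
eef_rot: [0.599, 0.377, -0.377, -0.598]
ft_force: [-2.4, -0.6, 4.5]
opening: 0.142
t: 7.82
tool_pos: [0.5414, 0.0433, 0.0761]
eef_rot: [0.599, 0.377, -0.377, -0.598]
ft_force: [-2.8, -1.2, 9.8]
opening: 0.14
```

Stopped at TCP 0.076 (foot about 17 mm below the cover), so p1 is full. Trying p2.

```bash
python3 -m handwheel '[[255,0,-15,0,0],[255,0,-15,0,0],[255,29,0,21,0],[255,0,0,0,0],[255,0,0,0,0]]';  python3 -c "
from h import *
R=go([*PK[2][:2],.0785])"
```

```text
t: 8.45
tool_pos: [0.5343, 0.0786, 0.1046]
eef_rot: [0.598, 0.377, -0.377, -0.598]
ft_force: [0.8, -0.0, -0.2]
opening: 0.139
t 8.45 tcp [0.5343 0.0786 0.1046] F [ 0.85 -0.   -0.2 ] open 0.139
tool mm [ 0.  26.1  0.3]
```

```bash
python3 -m handwheel '[[255,0,8,0,0],[255,0,6,0,0],[255,0,6,0,0],[255,0,4,0,0],[255,0,2,0,0]]'; python3 -m handwheel '[[255,0,1,0,0],[255,0,1,0,0],[255,0,1,0,0],[255,0,1,0,0],[255,0,0,0,0]]'; python3 -c "
from h import *
R=go([*PK[2][:2],.0785])"
```

```text
t: 9.07
tool_pos: [0.5339, 0.0787, 0.0777]
eef_rot: [-0.598, -0.377, 0.377, 0.598]
ft_force: [0.9, 0.7, 0.1]
opening: 0.142
t: 9.7
tool_pos: [0.534, 0.0788, 0.0742]
eef_rot: [-0.598, -0.377, 0.377, 0.598]
ft_force: [0.4, -0.7, 0.1]
opening: 0.14
t 9.7 tcp [0.534  0.0788 0.0742] F [ 0.43 -0.7   0.11] open 0.14
tool mm [-0.  -4.3 -0.1]
```

```bash
python3 -m handwheel '[[255,0,1,0,0],[255,0,1,0,0],[255,0,1,0,0],[255,0,0,0,0]]'; python3 -c "
from h import *
R=go([*PK[2][:2],.0785])"
```

```text
t: 10.2
tool_pos: [0.534, 0.0788, 0.0711]
eef_rot: [-0.598, -0.377, 0.377, 0.598]
ft_force: [-0.0, 0.1, -1.0]
opening: 0.142
t 10.2 tcp [0.534  0.0788 0.0711] F [-0.    0.13 -1.  ] open 0.142
tool mm [ 0.  -7.4 -0.1]
```

Free: 5 mm past p1's stop with no force. Lowering 2 mm further, then a gentle release.

```bash
python3 -m handwheel '[[255,0,1,0,0],[255,0,1,0,0],[255,0,0,0,0],[255,0,0,0,0]]' 20; python3 -m handwheel '[[190,0,0,0,0],[170,0,0,0,0],[150,0,0,0,0],[150,0,0,0,0],[150,0,0,0,0]]'; python3 -c "
from h import *
R=go([*PK[2][:2],.0785])
im,d=r.get_image('wrist');cv2.imwrite('pics/w7.png',im[100:460,130:530])"
```

```text
t: 10.7
tool_pos: [0.5341, 0.0788, 0.0692]
eef_rot: [-0.598, -0.377, 0.377, 0.598]
ft_force: [-0.3, 0.2, -0.7]
opening: 0.14
t: 11.32
tool_pos: [0.5341, 0.0788, 0.0692]
eef_rot: [0.598, 0.377, -0.377, -0.598]
ft_force: [-0.1, -0.6, -0.1]
opening: 0.412
t 11.325 tcp [0.5341 0.0788 0.0692] F [-0.07 -0.62 -0.05] open 0.412
tool mm [-0.  -9.3  0. ]
```

View pics/w7.png

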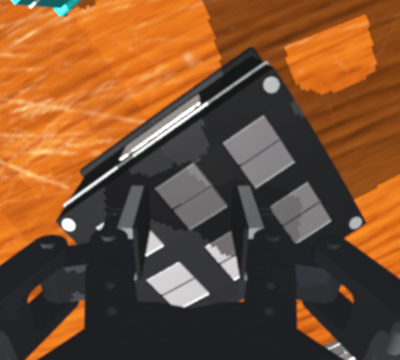

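The vial is gone from the fingers and the flaps of p2, at (190,195) in the crop, are shut. Retreating straight up and checking.

```bash
python3 -m handwheel '[[150,0,-20,0,0],[150,0,-50,0,0],[150,0,-50,0,0],[150,0,0,0,0]]'; python3 -m handwheel '[[150,-45,-10,-38,0],[150,-45,0,-38,0],[150,-45,0,-38,0],[150,-45,0,-38,0],[150,0,0,0,0]]'; python3 -c "
from h import *
R=go([*PK[2][:2],.0785])
a,d=r.get_image('top');b,d=r.get_image('scene');cv2.imwrite('pics/f.png',np.vstack([cv2.resize(a[100:380,180:440],(520,560))[:300],b[180:350,100:620]]))
cv2.imwrite('pics/f.png',np.hstack([cv2.resize(a[100:380,200:460],(390,420)),cv2.resize(b[180:380,210:405],(409,420))]))
print(blue(a),blue(b))"
```

```text
t: 11.88
tool_pos: [0.5382, 0.0789, 0.1952]
eef_rot: [0.6, 0.38, -0.373, -0.596]
ft_force: [0.1, -0.0, 0.3]
opening: 0.41
t: 12.5
tool_pos: [0.5934, -0.1532, 0.1979]
eef_rot: [-0.599, -0.375, 0.376, 0.599]
ft_force: [-0.2, 0.7, -0.3]
opening: 0.415
t 12.5 tcp [ 0.5934 -0.1532  0.1979] F [-0.17  0.75 -0.31] open 0.415
tool mm [182.9 119.3 154.6]
[(array([569.7, 350.1]), array([544, 328,  52,  49, 971], dtype=int32))] [(array([549.4, 332.4]), array([536, 320,  32,  27, 292], dtype=int32)), (array([614.9, 357.4]), array([578, 338,  62,  39, 894], dtype=int32)), (array([498.2, 452.9]), array([ 459,  425,   80,   55, 1922], dtype=int32))]
```

View pics/f.png

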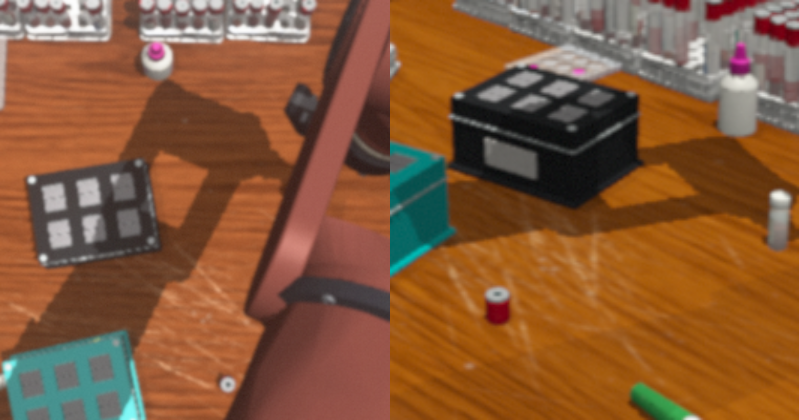

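All six flaps are shut, no blue vial is in sight, and the bystanders are in place. Handing in.

```bash
python3 -c "
from h import *
print(r.job_done())"
```

```text
the job is handed in; nothing more can be done
None
```

The blue-capped vial is in the black box, in pocket 2, and the job was handed in after about 12.5 s of the 54 s allowed. The hand-in reports no verdict.

- **Feeling for the pocket:** I held the vial by its cap with about 28 mm free below the fingertips. Pocket 1 stopped the foot about 17 mm below the cover, with roughly 10 N of contact. Pocket 2 let it go 7 mm past that level with no force, so I released it there.
- **Last checks:** All six flaps are shut and no blue vial is visible in the top or scene view. The red cap, white vial and dropper bottle look unmoved by eye, and the arm is clear with wrist force near zero. The vial lying on the pocket floor is inferred from the closed flaps, since it cannot be seen directly.
- **Disagreement:** The top and wrist cameras placed things about 2 mm apart. I split the difference for the pockets, which was within the clearance.

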